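# Set the iris of a hole-inspection light and switch it on

## Task

Get the hole-inspection light on the leather bench ready: push the iris lever round with your fingertips until the red pointer stands on the yellow dot of the scale and leave it there, then press the green switch fully down and let it come up again. Do not press the red switch, do not pick anything up, and leave the other things on the bench where they stand.

Things in the scene. Friction and masses are not known exactly. Their poses are not given: they have to be found in the camera images.
- lamp: The light: a dark upright drum, 190 mm in diameter and 90 mm tall, screwed to the bench (a foot bar 30 x 240 x 8 mm runs under it along its y axis). Origin: centre of its underside, on the ring's axis. Its x axis points to the middle of the scale, which covers 60 degrees either side of it on the drum's top; at joint 0 the pointer lies along +x and the lever along -x.
- iris (a joint): Turn of the aluminium iris ring (132 mm diameter, on top of the drum, vertical axis through the lamp's origin), rad, counter-clockwise seen from above positive, stops at -1.1 and 1.1. Ring, pointer and lever turn as one; the lever lies opposite the pointer. It turns against steady friction of about 0.16 N m (1.2 N at the knob), has no spring and stays where it is left.
- lever_knob (a point): Top centre of the black upright knob at the end of the steel iris lever, opposite the pointer: 14 mm diameter, 40 mm tall, from 87 to 127 mm above the bench, 138 mm from the ring's axis (43 mm outside the drum's wall). The lever arm is flat steel 10 mm wide, from 98 to 104 mm above the bench. Nothing is under the knob but the bench and low things.
- pointer_tip (a point): Tip of the red pointer needle (4 mm wide), 81 mm from the ring's axis, 99.5 mm above the bench.
- dot_yellow: The yellow dot, the wanted setting: 16 mm diameter, 2 mm thick, on the top of the drum 81 mm from the ring's axis, so that the pointer's tip passes over its middle. Fixed. Origin: centre of its underside. The three dots stand 45 and 10 degrees clockwise and 50 degrees counter-clockwise of the lamp's x axis; which is which varies.
- dot_blue: The blue dot, another setting, not wanted; same size.
- dot_white: The white dot, another setting, not wanted; same size.
- switch_green (a joint): Travel of the green switch, m: 0 up, 0.006 fully down. Spring return, about 4 N fully down.
- switch_green_top (a point): Top centre of the green push switch's cap, 34 mm diameter, in a grey housing on the bench; presses straight down.
- switch_red (a joint): Travel of the red switch, m: 0 up, 0.006 down; it belongs to something else and must not be pressed.
- switch_red_top (a point): Top centre of the red switch's cap; same size as the green one. Which of the two stands nearer the robot varies.
- bottle: Clear bottle with blue cap, 64 mm diameter, 200 mm tall, loose. Origin: centre of its underside.
- tumbler: Glass tumbler, 70 mm diameter, 90 mm tall, loose. Origin: centre of its underside.
- spool: Wooden spool with dark red thread, 48 mm diameter, 50 mm tall, loose. Origin: centre of its underside.
- slicker: Turned wooden edge slicker, 36 mm diameter, 72 mm tall, loose. Origin: centre of its underside.
- mallet: Hammer lying on the bench, 240 mm long along its x axis, loose.
- rivet_jar: Amber jar with steel lid, 60 mm diameter, 70 mm tall, loose. Origin: centre of its underside.
Things that resemble listed ones, but are neither listed nor needed, are in the scene too. Leave any pink or purple look-alike of the part that bears switch_red alone.

How it is judged (in metres and radians):
On the way, in this order (a step that is already met when the one before it is completed fails the run):
1. the red pointer's tip rests on the yellow dot (horizontal distance between pointer_tip and dot_yellow below 0.008 m and velocity of joint iris between -0.05 and 0.05 rad/s), for 0.3 s.
2. with the pointer on the yellow dot, the green switch is pressed fully down (horizontal distance between pointer_tip and dot_yellow below 0.008 m and value of joint switch_green above 0.0045 m), for 0.05 s.
At the end, for the whole second after the job is handed in: The tip of the red pointer is at rest over the yellow dot (within 8 mm of its centre, seen from above), the green switch has been pressed at least 4.5 mm down after that and is up again, the red switch is up (all of step 1 and value of joint each of switch_green, switch_red below 0.002 m); the robot touches nothing.
It fails at once if the red switch is pressed (value of joint switch_red above 0.003 m).
It fails at once if another thing on the bench is lifted, carried or knocked more than 30 mm from its place (distance of any of bottle, tumbler, spool, slicker, mallet, rivet_jar from where it was at the start of the episode above 0.03 m).
It also fails if it takes over 61 s, if anything falls off the work surface, if the arm or the gripper's body presses on something with over 40 N, if the wrist force passes 120 N, or if a joint passes its speed limit or range.

## Robot

A 6-joint arm with a two-finger parallel gripper is mounted at the origin on the work surface. World frame = base frame: x ahead of the robot, y to its left, z up, the work surface at z = 0. Lengths are in mm, angles in rad, forces in N, time in s.
With the tool pointing down it reaches from about 350 to 875 mm from the base axis. Payload 4.2 kg.
Tool frame: the origin (TCP) lies on the centre line of the jaws, within the pads' length; the fingertips stand ahead of it and the grasp point (between the pads) lies 3 mm ahead of it (bot.nose_length is the z of the fingertips in the tool frame, in mm); z points along the fingers, y is the direction in which the jaws open and shut (so a half turn about z gives the same grasp; the last joint's range is limited). The gripper opens to 85 mm and grips with 20 to 120 N. Pads are 22 mm wide; open, the fingers measure 114 mm over their backs; the gripper's body (76 mm by 85 mm) begins 54 mm behind the grasp point. The pads swing forward as they close: fully open they stand 13 mm farther back than shut.
Start: joints at [1.432, 0.385, 0.008, 0, -1.194, -0.259], TCP at [242.086, 576.189, 253.312] pointing down, gripper open.
Joint ranges: [-3.14, 3.14], [-1.21, 2.06], [-1.07, 1.41], [-3.16, 2.05], [-2.99, -0.16], [-3.1, 3.1]. Speed limits (rad/s): [2.79, 2.79, 3.14, 3.14, 3.14, 3.14].

## Interface

Orientations are given as [roll, pitch, yaw] about the fixed x, y, z axes, in that order (R = Rz(yaw) Ry(pitch) Rx(roll)).
In Python, from rig import monitor, vision, workorder, bot gives the robot as it stands.
- The arm moves only by the tool apply_moves, never from a script. Its argument "rows" is a list of rows, each an object with "twist": the turn, a rotation vector about the world's x, y, z in degrees, a list of three; "xyz": the shift along the world's x, y, z in m, a list of three; "fingers": the closure, from -1 (fully open) to 1 (shut). A call has exactly 10 rows; each row is the pose to reach, as a shift and turn from the pose commanded when the call began; what a row does not reach only later rows make up. A row lasts 1/12 s, in which the tool goes at most 41.7 mm and 7.16 degrees, less where a joint would pass 70% of its speed; a pose out of reach is approached as far as the arm can. A call with a gripper value outside its range is refused whole. The fingers move at their own pace and stop on an object; the grip force is fixed at half the most. Time passes only in rows, so rows that repeat a pose let the fingers close, or fill a call up. It gives the time, the measured TCP pose, the force and the opening at its end, in the units of the state.
- monitor.get_obs(): the state, without advancing time (a new reading comes with each control period).
- vision.read_camera(name): name is "scene" or "top"; returns the picture (400x640x3 uint8, red, green, blue); there is no depth.
- vision.camera_params(name): a dict with "camera_matrix" (3x3 intrinsics, pixels), "origin" and "attitude" of the camera in the world. Camera axes: x right, y down, z forward; pixel columns grow to the right and rows downward; lengths in mm; the calibration is good to about 2 mm. A picture is of the moment at which its call begins. camera_params takes no time and is no camera call.
- workorder.hand_in(): hands the job in, once; it reports no verdict.
The state is a dict: "clock": time; "joints": joint angles; "qvel": joint speeds; "effort": joint torques, N m; "eef_pos": TCP position; "eef_rot": TCP orientation; "force": force on the tool from outside, world axes, zero at the start; "ft_torque": the same for the moment, N m; "gripper_width": finger opening in mm.
Only numpy, scipy, OpenCV 4.12 (cv2) and the standard library are available. Lean on these libraries where they do the work, as an engineer would, in place of code of your own. Each camera call takes 0.05 s, during which the arm holds its last target. There are 200 camera calls.

## Working session

There is one attempt and no reset: what is moved stays moved. The work goes in short steps, Python scripts to look and compute and a tool call to move; the robot and the scene stay as the last step left them, time stands still between calls to the robot, and variables do not carry over. Pictures are saved under pics/ and viewed, about 8 in all and at most 12, crops included, and the job is handed in when it is done.

Besides the shell and the picture viewer there is one more tool, called after ">>>" as name(argument=value, ...), one argument or row to a line, values as JSON. apply_moves: Moves the arm, as the interface text tells. Its arguments: {"type":"object","properties":{"rows":{"type":"array"}},"required":["rows"]}

```bash
mkdir -p pics; cat > h.py <<'E'
import numpy as np, cv2
from rig import monitor, vision, workorder, bot
def snap(cam,fn,crop=None,s=1):
    im=vision.read_camera(cam)[:,:,::-1]
    np.save('pics/'+fn+'.npy',im)
    if crop: im=im[crop[1]:crop[3],crop[0]:crop[2]]
    cv2.imwrite('pics/'+fn+'.png',cv2.resize(im,None,fx=s,fy=s,interpolation=cv2.INTER_CUBIC)); return im
def cam(name):
    p=vision.camera_params(name); return np.array(p['camera_matrix'],float),np.array(p['origin'],float),np.array(p['attitude'],float)
def pix2w(name,u,v,z):
    K,o,A=cam(name); R=A if A.shape==(3,3) else None
    if R is None:
        from scipy.spatial.transform import Rotation as Ro
        R=Ro.from_euler('xyz',A).as_matrix()
    d=R@np.linalg.inv(K)@np.array([u,v,1.]); return o+d*(z-o[2])/d[2]
E
python3 - <<'E'
from h import *
for c in('top','scene'): snap(c,c+'0',s=1.25); print(vision.camera_params(c))
print(monitor.get_obs(), bot.nose_length)
E
```

```text
{'camera_matrix': array([[458.25266941,   0.        , 325.62902272],
       [  0.        , 458.25266941, 203.58263679],
       [  0.        ,   0.        ,   1.        ]]), 'origin': array([ 328.23047011,   11.73508818, 1275.97737108]), 'attitude': array([-2.93539564e+00, -1.20217163e-04, -1.62651391e+00])}
{'camera_matrix': array([[380.3970925 ,   0.        , 325.06693699],
       [  0.        , 380.3970925 , 198.42761433],
       [  0.        ,   0.        ,   1.        ]]), 'origin': array([973.12839549, 556.51283057, 925.91496279]), 'attitude': array([-2.47873513, -0.0108474 ,  2.51437595])}
{'clock': 0.1, 'joints': array([ 1.43159508e+00,  3.85492088e-01,  6.78343238e-03, -4.34667580e-04,
       -1.19400490e+00, -2.58584707e-01]), 'qvel': array([ 6.77305728e-04, -2.57595080e-03,  2.72538249e-03,  2.02852014e-03,
       -3.51646147e-04,  7.54210211e-05]), 'effort': array([-6.03781828e-04, -3.93317771e+01,  1.88929671e+01,  4.19800848e+00,
       -2.59684544e-03,  4.63764323e-06]), 'eef_pos': array([241.91816647, 575.77186431, 252.33167404]), 'eef_rot': array([ 3.13963587e+00, -9.98255474e-05, -3.97946172e-01]), 'force': array([ 0.06384315, -0.02990554, -0.14627805]), 'ft_torque': array([-0.01452501, -0.02797045, -0.00415812]), 'gripper_width': 85.39834809921868} 22.0
```

View pics/top0.png

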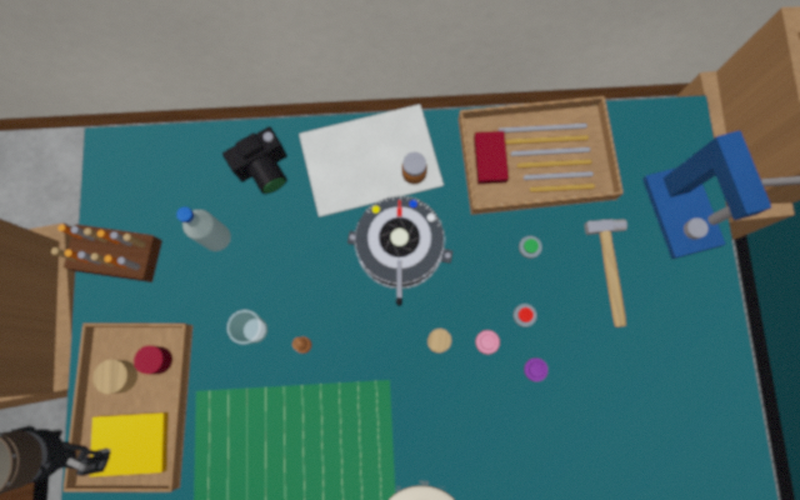

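View pics/scene0.png

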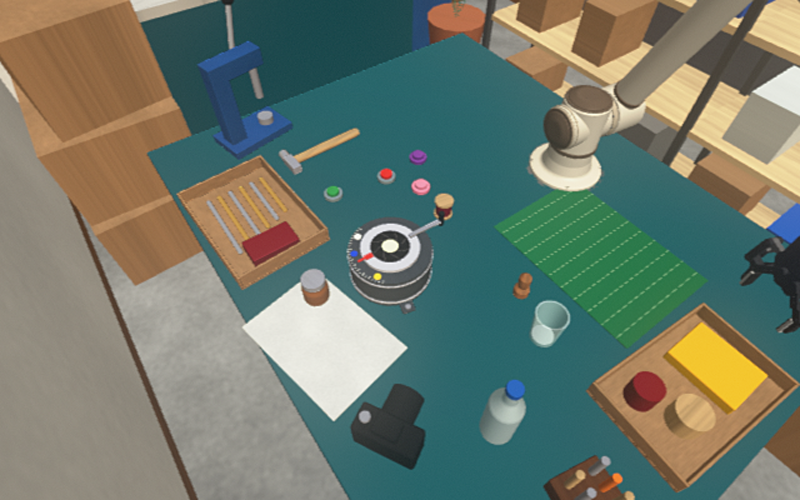

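The top view (shown at ×1.25) has the lamp at about (400,238), with the red pointer straight up at (400,208). The yellow dot is at (376,210), the blue at (413,204) and the white at (431,217). The lever knob is at (399,300), the green switch at (530,246), the red switch at (525,315) and the spool at (439,340). The ring has to turn counter-clockwise, which moves the knob toward −y.

```bash
cat >> h.py <<'E'
def blobs(im,lo,hi,box):
    x0,y0,x1,y1=box; hsv=cv2.cvtColor(np.ascontiguousarray(im[y0:y1,x0:x1]),cv2.COLOR_BGR2HSV)
    m=cv2.inRange(hsv,np.array(lo),np.array(hi))
    n,l,s,c=cv2.connectedComponentsWithStats(m)
    return sorted([(int(s[i,4]),round(c[i][0]+x0,1),round(c[i][1]+y0,1)) for i in range(1,n) if s[i,4]>=4],reverse=True)[:3]
E
python3 - <<'E'
from h import *
im=np.load('pics/top0.npy')
L=(280,150,360,250)
def rep(n,b,z):
    for a,u,v in b: print(n,a,u,v,np.round(pix2w('top',u,v,z)[:2],1))
rep('yellow',blobs(im,(22,120,80),(38,255,255),L),92)
rep('blue',blobs(im,(108,120,60),(130,255,255),L),92)
rep('red',blobs(im,(0,140,80),(8,255,255),L),99.5)
rep('green',blobs(im,(50,120,80),(75,255,255),(405,180,445,215)),30)
rep('redsw',blobs(im,(0,140,80),(8,255,255),(405,235,440,270)),30)
rep('spool',blobs(im,(12,50,100),(28,200,255),(335,255,370,290)),50)
rep('slick',blobs(im,(5,80,40),(20,255,255),(225,260,255,290)),72)
rep('knob',blobs(im,(0,0,0),(180,255,50),(312,230,328,246)),127)
g=cv2.cvtColor(np.ascontiguousarray(im),cv2.COLOR_BGR2GRAY)
print('ring c',np.round(pix2w('top',400/1.25,237/1.25,99)[:2],1))
cv2.imwrite('pics/crop.png',cv2.resize(im[145:285,265:445],None,fx=4.4,fy=4.2,interpolation=cv2.INTER_CUBIC))
ims=np.load('pics/scene0.npy')
cv2.imwrite('pics/crops.png',cv2.resize(ims[120:250,250:370],None,fx=6,fy=4.6))
# scene switch rays for height
from scipy.spatial.transform import Rotation as Ro
for n,lo,hi,bt,bs in(('green',(50,120,80),(75,255,255),(405,180,445,215),(250,140,285,165)),('red',(0,140,80),(8,255,255),(405,235,440,270),(295,125,325,155))):
    P=[]
    for c,i,b in(('top',im,bt),('scene',ims,bs)):
        a,u,v=blobs(i,lo,hi,b)[0]; K,o,A=cam(c); P.append((o,pix2w(c,u,v,0)-o))
    (o1,d1),(o2,d2)=P
    s=np.linalg.lstsq(np.c_[d1,-d2],o2-o1,rcond=None)[0]
    print(n,o1+d1*s[0],o2+d2*s[1])
E
```

```text
yellow 32 300.4 167.2 [678.9  59.9]
blue 39 330.0 162.7 [687.  -20.2]
red 14 319.2 168.6 [670.    9.7]
green 87 424.5 196.4 [ 593.5 -279.2]
redsw 89 420.3 251.5 [ 441.2 -252.5]
spool 264 351.2 272.1 [395.3 -60. ]
slick 142 241.1 275.3 [401.8 227.5]
knob 10 319.0 241.2 [472.5  20.3]
ring c [612.5  10.6]
green [ 595.71794748 -281.60665305   19.67642635] [ 596.11111776 -281.9640897    19.84359904]
red [ 442.21188815 -254.74508505   19.29233109] [ 442.90868343 -255.43366148   19.50154316]
```

View pics/crop.png

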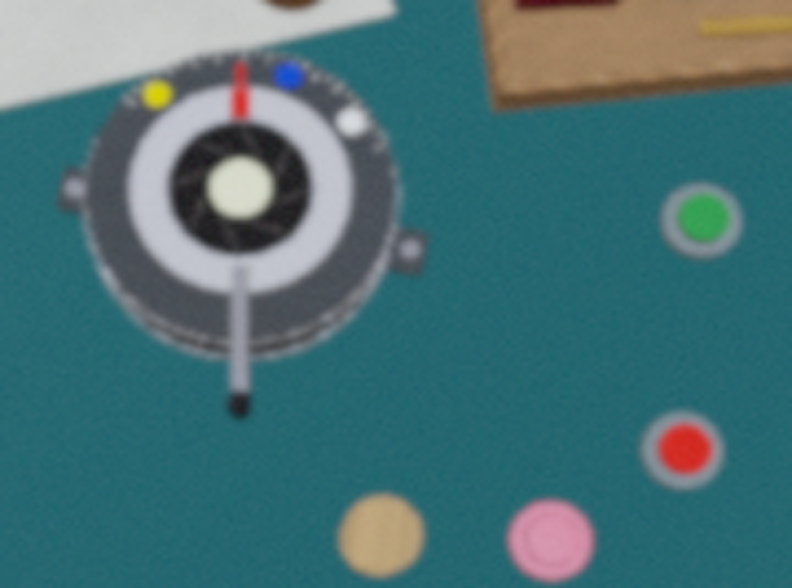

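The yellow–blue chord measures 80.5 mm against the 81 mm expected. That puts the ring axis at about (613,12), the yellow dot at +36° and the pointer at about −3°, so the ring needs roughly +39° counter-clockwise. I'll close the fingers and approach the knob from its +y side.

>>> apply_moves(
  rows=[
    {"xyz":[0.016,-0.036,0],"twist":[0,0,5],"fingers":1},
    {"xyz":[0.032,-0.072,0],"twist":[0,0,10],"fingers":1},
    {"xyz":[0.048,-0.108,0],"twist":[0,0,15],"fingers":1},
    {"xyz":[0.064,-0.145,0],"twist":[0,0,20],"fingers":1},
    {"xyz":[0.08,-0.181,0],"twist":[0,0,25],"fingers":1},
    {"xyz":[0.096,-0.218,0],"twist":[0,0,30],"fingers":1},
    {"xyz":[0.112,-0.254,0],"twist":[0,0,35],"fingers":1},
    {"xyz":[0.128,-0.29,0],"twist":[0,0,38],"fingers":1},
    {"xyz":[0.144,-0.327,0],"twist":[0,0,38],"fingers":1},
    {"xyz":[0.16,-0.363,0],"twist":[0,0,38],"fingers":1},
  ],
)

```text
clock: 0.93
eef_pos: [402.1, 211.1, 253.2]
eef_rot: [-3.142, 0.0, 0.266]
force: [1.0, -0.5, -0.1]
gripper_width: -0.2
```

>>> apply_moves(
  rows=[
    {"xyz":[0.015,-0.034,0],"twist":[0,0,0],"fingers":1},
    {"xyz":[0.03,-0.068,0],"twist":[0,0,0],"fingers":1},
    {"xyz":[0.045,-0.102,0],"twist":[0,0,0],"fingers":1},
    {"xyz":[0.06,-0.136,0],"twist":[0,0,0],"fingers":1},
    {"xyz":[0.06,-0.136,-0.03],"twist":[0,0,0],"fingers":1},
    {"xyz":[0.06,-0.136,-0.06],"twist":[0,0,0],"fingers":1},
    {"xyz":[0.06,-0.136,-0.09],"twist":[0,0,0],"fingers":1},
    {"xyz":[0.06,-0.136,-0.115],"twist":[0,0,0],"fingers":1},
    {"xyz":[0.06,-0.136,-0.124],"twist":[0,0,0],"fingers":1},
    {"xyz":[0.06,-0.136,-0.124],"twist":[0,0,0],"fingers":1},
  ],
)

```text
clock: 1.77
eef_pos: [460.6, 76.4, 127.2]
eef_rot: [3.14, 0.006, 0.265]
force: [1.3, -0.2, 1.2]
gripper_width: 0.1
```

```bash
python3 - <<'E'
from h import *
snap('scene','s1',(220,100,420,250),4)
print(monitor.get_obs()['eef_pos'])
E
```

```text
[461.95298843  77.05915822 128.91419007]
```

View pics/s1.png

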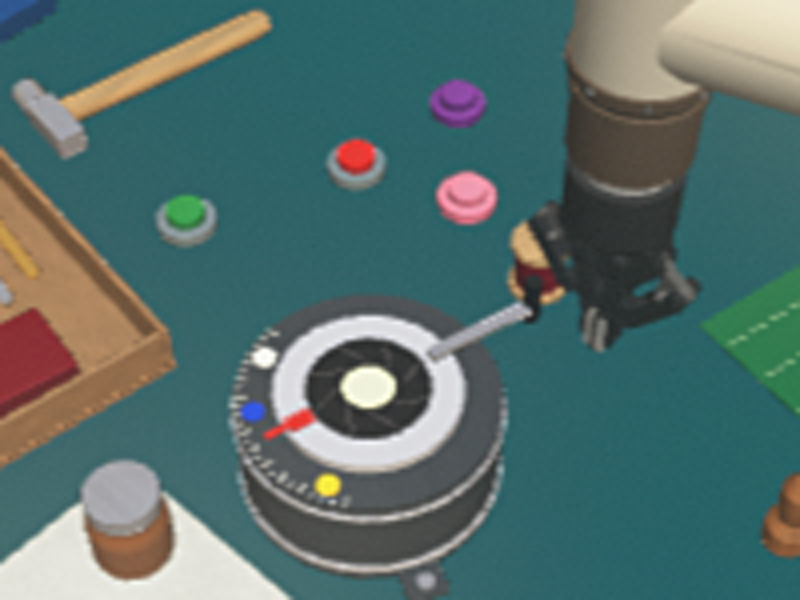

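The view shows the knob about 45 mm from the fingertips. It also shows the finger linkage bulging out along the jaw axis, toward the knob. I'll lift, turn the tool by −90° so the slim side faces the knob, and come down again.

>>> apply_moves(
  rows=[
    {"xyz":[0,0.015,0.03],"twist":[0,0,0],"fingers":1},
    {"xyz":[0,0.015,0.06],"twist":[0,0,-7],"fingers":1},
    {"xyz":[0,0.015,0.06],"twist":[0,0,-14],"fingers":1},
    {"xyz":[0,0.015,0.06],"twist":[0,0,-21],"fingers":1},
    {"xyz":[0,0.015,0.06],"twist":[0,0,-28],"fingers":1},
    {"xyz":[0,0.015,0.06],"twist":[0,0,-35],"fingers":1},
    {"xyz":[0,0.015,0.06],"twist":[0,0,-42],"fingers":1},
    {"xyz":[0,0.015,0.06],"twist":[0,0,-49],"fingers":1},
    {"xyz":[0,0.015,0.06],"twist":[0,0,-56],"fingers":1},
    {"xyz":[0,0.015,0.06],"twist":[0,0,-63],"fingers":1},
  ],
)

```text
clock: 2.65
eef_pos: [463.1, 92.8, 191.7]
eef_rot: [-3.137, -0.001, -0.839]
force: [-0.1, -0.9, 0.2]
gripper_width: -0.1
```

>>> apply_moves(
  rows=[
    {"xyz":[0,0,0],"twist":[0,0,-7],"fingers":1},
    {"xyz":[0,0,0],"twist":[0,0,-14],"fingers":1},
    {"xyz":[0,-0.005,-0.01],"twist":[0,0,-21],"fingers":1},
    {"xyz":[0,-0.015,-0.025],"twist":[0,0,-27],"fingers":1},
    {"xyz":[0,-0.015,-0.04],"twist":[0,0,-27],"fingers":1},
    {"xyz":[0,-0.015,-0.05],"twist":[0,0,-27],"fingers":1},
    {"xyz":[0,-0.015,-0.06],"twist":[0,0,-27],"fingers":1},
    {"xyz":[0.003,-0.025,-0.06],"twist":[0,0,-27],"fingers":1},
    {"xyz":[0.005,-0.03,-0.06],"twist":[0,0,-27],"fingers":1},
    {"xyz":[0.005,-0.03,-0.06],"twist":[0,0,-27],"fingers":1},
  ],
)

```text
clock: 3.48
eef_pos: [468.4, 61.8, 130.9]
eef_rot: [-3.138, 0.0, -1.306]
force: [0.1, -0.8, -0.4]
gripper_width: 0.0
```

>>> apply_moves(
  rows=[
    {"xyz":[0.001,-0.012,0],"twist":[0,0,0],"fingers":1},
    {"xyz":[0.002,-0.022,0],"twist":[0,0,0],"fingers":1},
    {"xyz":[0.003,-0.032,0],"twist":[0,0,0],"fingers":1},
    {"xyz":[0.004,-0.044,0],"twist":[0,0,0],"fingers":1},
    {"xyz":[0.005,-0.056,0],"twist":[0,0,0],"fingers":1},
    {"xyz":[0.008,-0.068,0],"twist":[0,0,0],"fingers":1},
    {"xyz":[0.012,-0.08,0],"twist":[0,0,0],"fingers":1},
    {"xyz":[0.015,-0.088,0],"twist":[0,0,0],"fingers":1},
    {"xyz":[0.018,-0.095,0],"twist":[0,0,0],"fingers":1},
    {"xyz":[0.018,-0.095,0],"twist":[0,0,0],"fingers":1},
  ],
)

```text
clock: 4.32
eef_pos: [485.9, -33.9, 129.6]
eef_rot: [-3.141, -0.0, -1.307]
force: [0.8, -0.5, -0.3]
gripper_width: 0.1
```

```bash
cat >> h.py <<'E'
def angles(fn):
    out={}
    im=snap('scene',fn,(220,100,420,250),4); im=np.load('pics/'+fn+'.npy')
    B=(275,170,350,235); C=np.array([613,12])
    for n,lo,hi,z in(('yellow',(22,120,80),(38,255,255),92),('blue',(108,120,60),(130,255,255),92),('red',(0,140,80),(8,255,255),99.5)):
        b=blobs(im,lo,hi,B)
        if b:
            p=pix2w('scene',*b[0][1:],z)[:2]; d=p-C; print(n,b[0],p.round(1),'ang',round(np.degrees(np.arctan2(d[1],d[0])),1))
E
python3 - <<'E'
from h import *
angles('s2'); print(monitor.get_obs()['eef_pos'])
E
```

```text
yellow (29, np.float64(301.6), np.float64(220.7)) [678.6  59.3] ang 35.8
blue (25, np.float64(282.7), np.float64(202.4)) [686.9 -21.8] ang -24.6
red (30, np.float64(301.3), np.float64(211.7)) [665.6  39. ] ang 27.1
[485.80465281 -33.37034205 129.55847288]
```

View pics/s2.png

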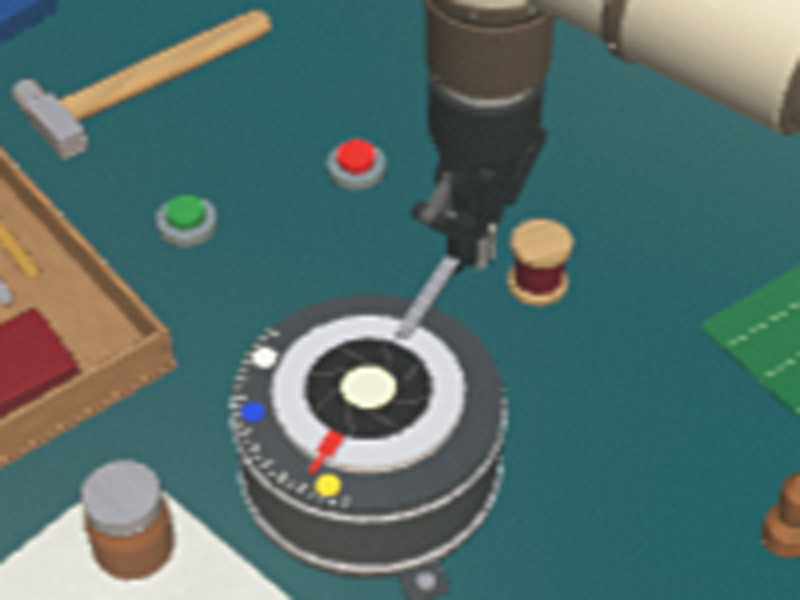

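The pointer is now at 27.1° and the yellow dot at 35.8°, with the spool clear of the gripper. I'll push about 8.7° more, slowly.

>>> apply_moves(
  rows=[
    {"xyz":[0.001,-0.002,0],"twist":[0,0,0],"fingers":1},
    {"xyz":[0.002,-0.004,0],"twist":[0,0,0],"fingers":1},
    {"xyz":[0.0035,-0.0065,0],"twist":[0,0,0],"fingers":1},
    {"xyz":[0.005,-0.009,0],"twist":[0,0,0],"fingers":1},
    {"xyz":[0.0065,-0.0115,0],"twist":[0,0,0],"fingers":1},
    {"xyz":[0.008,-0.0135,0],"twist":[0,0,0],"fingers":1},
    {"xyz":[0.0095,-0.0155,0],"twist":[0,0,0],"fingers":1},
    {"xyz":[0.0105,-0.017,0],"twist":[0,0,0],"fingers":1},
    {"xyz":[0.011,-0.018,0],"twist":[0,0,0],"fingers":1},
    {"xyz":[0.011,-0.018,0],"twist":[0,0,0],"fingers":1},
  ],
)

```text
clock: 5.2
eef_pos: [496.4, -51.0, 129.3]
eef_rot: [-3.141, -0.0, -1.306]
force: [0.9, 0.2, -0.0]
gripper_width: -0.0
```

```bash
python3 - <<'E'
from h import *
angles('s3'); print(monitor.get_obs()['eef_pos'])
E
```

```text
yellow (25, np.float64(301.6), np.float64(221.1)) [679.3  60.4] ang 36.1
blue (25, np.float64(282.7), np.float64(202.4)) [686.9 -21.8] ang -24.6
red (30, np.float64(304.1), np.float64(212.6)) [661.2  45.8] ang 35.0
[496.52495937 -50.97715117 129.39286406]
```

View pics/s3.png

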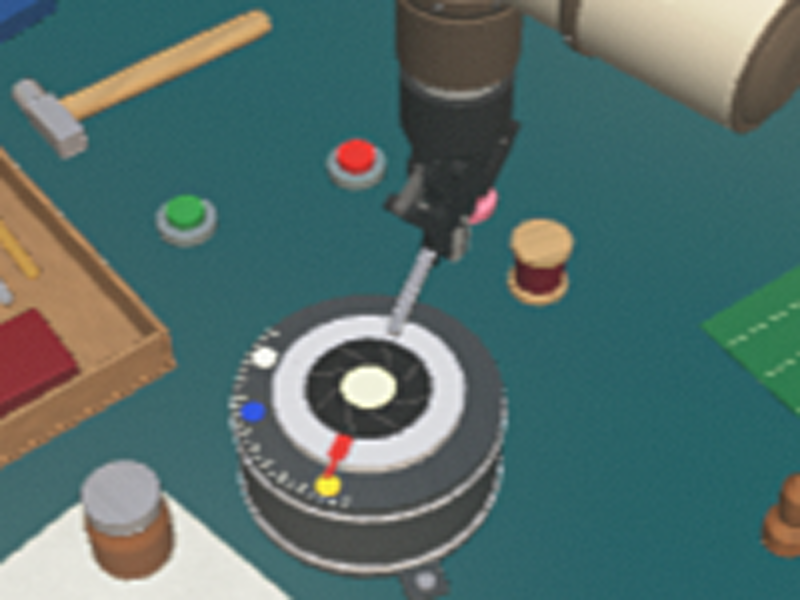

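The pointer is on the yellow dot, at 35.0° against 36.1°, which is about 1.5 mm. I'll back off and travel to the green switch.

>>> apply_moves(
  rows=[
    {"xyz":[-0.004,0.015,0],"twist":[0,0,0],"fingers":1},
    {"xyz":[-0.008,0.03,0],"twist":[0,0,0],"fingers":1},
    {"xyz":[-0.008,0.03,0.03],"twist":[0,0,0],"fingers":1},
    {"xyz":[-0.008,0.03,0.06],"twist":[0,0,0],"fingers":1},
    {"xyz":[-0.008,0.03,0.08],"twist":[0,0,0],"fingers":1},
    {"xyz":[0.005,0,0.08],"twist":[0,0,0],"fingers":1},
    {"xyz":[0.02,-0.035,0.08],"twist":[0,0,0],"fingers":1},
    {"xyz":[0.034,-0.07,0.08],"twist":[0,0,0],"fingers":1},
    {"xyz":[0.048,-0.105,0.08],"twist":[0,0,0],"fingers":1},
    {"xyz":[0.062,-0.14,0.08],"twist":[0,0,0],"fingers":1},
  ],
)

```text
clock: 6.08
eef_pos: [558.8, -192.5, 209.7]
eef_rot: [-3.141, -0.001, -1.305]
force: [0.3, 0.8, 0.9]
gripper_width: -0.2
```

>>> apply_moves(
  rows=[
    {"xyz":[0.013,-0.03,0],"twist":[0,0,0],"fingers":1},
    {"xyz":[0.026,-0.06,0],"twist":[0,0,0],"fingers":1},
    {"xyz":[0.037,-0.09,0],"twist":[0,0,0],"fingers":1},
    {"xyz":[0.037,-0.09,-0.03],"twist":[0,0,0],"fingers":1},
    {"xyz":[0.037,-0.09,-0.06],"twist":[0,0,0],"fingers":1},
    {"xyz":[0.037,-0.09,-0.09],"twist":[0,0,0],"fingers":1},
    {"xyz":[0.037,-0.09,-0.115],"twist":[0,0,0],"fingers":1},
    {"xyz":[0.037,-0.09,-0.135],"twist":[0,0,0],"fingers":1},
    {"xyz":[0.037,-0.09,-0.145],"twist":[0,0,0],"fingers":1},
    {"xyz":[0.037,-0.09,-0.145],"twist":[0,0,0],"fingers":1},
  ],
)

```text
clock: 6.92
eef_pos: [593.6, -280.5, 61.4]
eef_rot: [3.137, 0.003, -1.306]
force: [1.1, 0.1, 0.4]
gripper_width: 0.2
```

```bash
python3 - <<'E'
from h import *
angles('s4'); o=monitor.get_obs();print(o['clock'],o['eef_pos'],o['force'])
E
```

```text
yellow (25, np.float64(301.6), np.float64(221.1)) [679.3  60.4] ang 36.1
blue (24, np.float64(282.8), np.float64(202.5)) [686.9 -21.3] ang -24.3
red (29, np.float64(304.1), np.float64(212.5)) [661.   45.5] ang 34.9
6.9667 [ 594.91717024 -280.85502004   63.53812679] [-0.07277253  0.46099809  0.78244105]
```

View pics/s4.png

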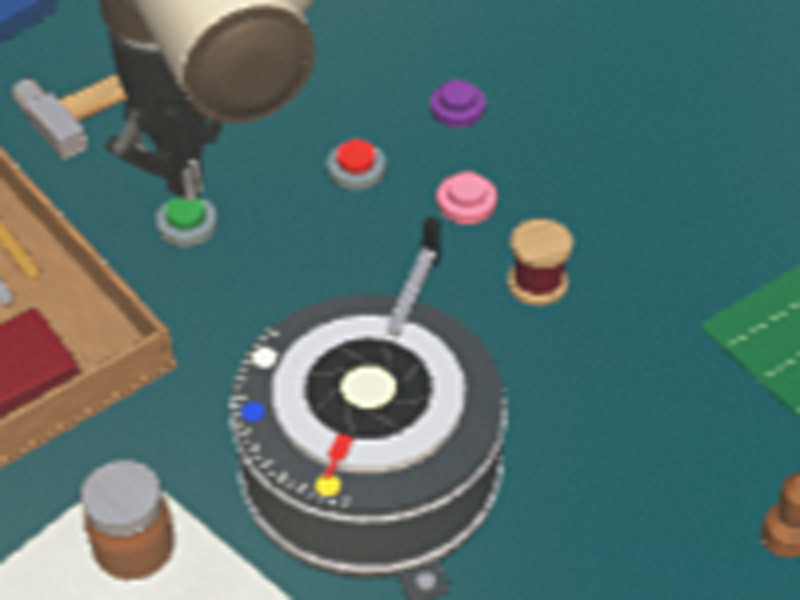

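The pointer stayed on yellow after release, and the tips are just above the green cap. I'll descend slowly and watch the force.

>>> apply_moves(
  rows=[
    {"xyz":[0,0,-0.008],"twist":[0,0,0],"fingers":1},
    {"xyz":[0,0,-0.014],"twist":[0,0,0],"fingers":1},
    {"xyz":[0,0,-0.018],"twist":[0,0,0],"fingers":1},
    {"xyz":[0,0,-0.02],"twist":[0,0,0],"fingers":1},
    {"xyz":[0,0,-0.021],"twist":[0,0,0],"fingers":1},
    {"xyz":[0,0,-0.022],"twist":[0,0,0],"fingers":1},
    {"xyz":[0,0,-0.023],"twist":[0,0,0],"fingers":1},
    {"xyz":[0,0,-0.024],"twist":[0,0,0],"fingers":1},
    {"xyz":[0,0,-0.024],"twist":[0,0,0],"fingers":1},
    {"xyz":[0,0,-0.024],"twist":[0,0,0],"fingers":1},
  ],
)

```text
clock: 7.8
eef_pos: [595.1, -280.8, 40.6]
eef_rot: [-3.142, -0.0, -1.305]
force: [-0.6, 1.2, 2.9]
gripper_width: -0.1
```

>>> apply_moves(
  rows=[
    {"xyz":[0,0,-0.001],"twist":[0,0,0],"fingers":1},
    {"xyz":[0,0,-0.0015],"twist":[0,0,0],"fingers":1},
    {"xyz":[0,0,-0.002],"twist":[0,0,0],"fingers":1},
    {"xyz":[0,0,-0.0025],"twist":[0,0,0],"fingers":1},
    {"xyz":[0,0,-0.003],"twist":[0,0,0],"fingers":1},
    {"xyz":[0,0,-0.0035],"twist":[0,0,0],"fingers":1},
    {"xyz":[0,0,-0.004],"twist":[0,0,0],"fingers":1},
    {"xyz":[0,0,-0.004],"twist":[0,0,0],"fingers":1},
    {"xyz":[0,0,-0.004],"twist":[0,0,0],"fingers":1},
    {"xyz":[0,0,-0.004],"twist":[0,0,0],"fingers":1},
  ],
)

```text
clock: 8.63
eef_pos: [595.2, -280.8, 38.0]
eef_rot: [-3.142, -0.0, -1.305]
force: [-3.7, 3.2, 10.2]
gripper_width: -0.3
```

At 10 N (the spring gives 4 N) the tool is lagging its command, so the switch has bottomed. I'll press a touch more to be sure, then lift.

>>> apply_moves(
  rows=[
    {"xyz":[0,0,-0.001],"twist":[0,0,0],"fingers":1},
    {"xyz":[0,0,-0.002],"twist":[0,0,0],"fingers":1},
    {"xyz":[0,0,-0.002],"twist":[0,0,0],"fingers":1},
    {"xyz":[0,0,-0.002],"twist":[0,0,0],"fingers":1},
    {"xyz":[0,0,-0.002],"twist":[0,0,0],"fingers":1},
    {"xyz":[0,0,-0.002],"twist":[0,0,0],"fingers":1},
    {"xyz":[0,0,-0.002],"twist":[0,0,0],"fingers":1},
    {"xyz":[0,0,-0.002],"twist":[0,0,0],"fingers":1},
    {"xyz":[0,0,-0.002],"twist":[0,0,0],"fingers":1},
    {"xyz":[0,0,-0.002],"twist":[0,0,0],"fingers":1},
  ],
)

```text
clock: 9.47
eef_pos: [595.2, -280.8, 37.8]
eef_rot: [-3.141, -0.001, -1.304]
force: [-6.0, 4.6, 19.0]
gripper_width: -0.0
```

>>> apply_moves(
  rows=[
    {"xyz":[0,0,0.005],"twist":[0,0,0],"fingers":1},
    {"xyz":[0,0,0.015],"twist":[0,0,0],"fingers":1},
    {"xyz":[0,0,0.03],"twist":[0,0,0],"fingers":1},
    {"xyz":[0,0,0.06],"twist":[0,0,0],"fingers":1},
    {"xyz":[0,0,0.09],"twist":[0,0,0],"fingers":1},
    {"xyz":[0,0,0.12],"twist":[0,0,0],"fingers":1},
    {"xyz":[0,0,0.15],"twist":[0,0,0],"fingers":1},
    {"xyz":[0,0,0.17],"twist":[0,0,0],"fingers":1},
    {"xyz":[0,0,0.17],"twist":[0,0,0],"fingers":1},
    {"xyz":[0,0,0.17],"twist":[0,0,0],"fingers":1},
  ],
)

```text
clock: 10.3
eef_pos: [595.8, -281.0, 205.8]
eef_rot: [-3.138, -0.002, -1.306]
force: [-0.9, -0.1, -0.8]
gripper_width: 0.1
```

```bash
python3 - <<'E'
from h import *
angles('s5'); o=monitor.get_obs();print(o['clock'],o['eef_pos'],o['force'])
E
```

```text
yellow (25, np.float64(301.6), np.float64(221.1)) [679.3  60.4] ang 36.1
blue (25, np.float64(282.7), np.float64(202.4)) [686.9 -21.8] ang -24.6
red (30, np.float64(304.1), np.float64(212.6)) [661.2  45.8] ang 35.0
10.35 [ 594.94097579 -280.72162735  203.94067817] [-1.01737384 -0.10751816 -1.28025387]
```

View pics/s5.png

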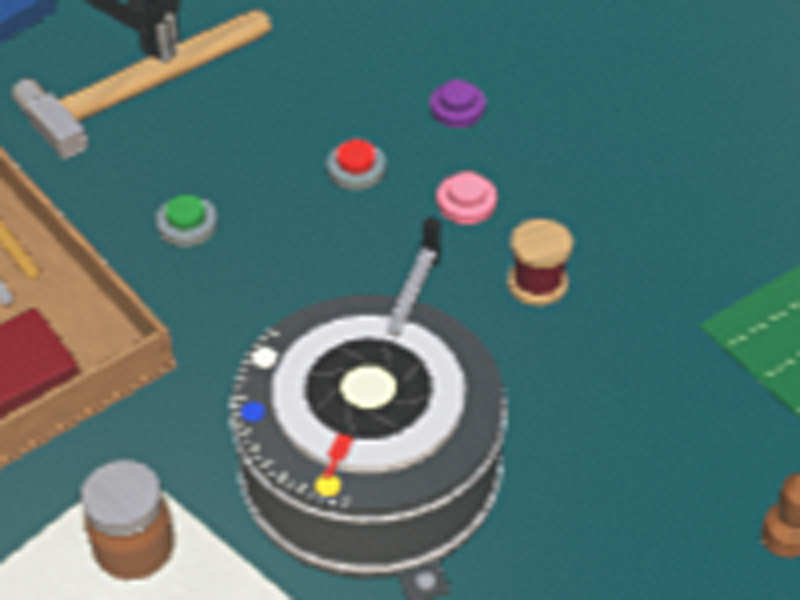

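```bash
python3 -c "
from rig import workorder; print(workorder.hand_in())"
```

```text
the job is handed in; nothing more can be done
None
```

The iris pointer is on the yellow dot and the green switch was pressed fully down and released. The job is handed in at about 10.4 s; the hand-in gives no verdict.

- **Iris:** I pushed the lever knob about 38° counter-clockwise with the closed fingertips. The last picture puts the pointer at 35.0° and the yellow dot at 36.1°, about 1.5 mm apart. It did not move after I let go of the knob or after I pressed the switch.
- **Green switch:** It reached a hard stop, with the fingertips holding at about 16 mm above the bench while the force rose from 10 to 19 N (the spring gives about 4 N). After I lifted off, the cap looked the same as before in the picture. I had no direct reading of its travel, so "fully down" rests on that hard stop. My camera estimate of the cap's height was about 19.7 mm, which on its face gives only about 4 mm of travel. I judged that estimate low because it includes the cap's side.
- **Other things on the bench:** The red switch was not touched. The other things in the last picture stand where they did. The bottle and tumbler are outside it, but the arm passed nowhere near them after the first pictures. The gripper is clear at about 200 mm above the bench.

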